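Take the red coupling from the back of the tilt bin

ROBOT

A 6-joint arm with a two-finger parallel gripper is mounted at the origin on the work surface. World frame = base frame: x ahead of the robot, y to its left, z up, the work surface at z = 0. Lengths are in m, angles in rad, forces in N, time in s.
With the tool pointing down it reaches from about 0.3 to 0.875 m from the base axis. Payload 6.4 kg.
Tool frame: the origin (TCP) lies between the finger pads; the fingertips stand 25 mm ahead of it and the grasp point (between the pads) lies 6 mm ahead of it; y points along the fingers, x is the direction in which the jaws open and shut, and the axes are right-handed (so a half turn about y gives the same grasp; the last joint's range is limited). The gripper opens to 85 mm and grips with 20 to 120 N. Pads are 22 mm wide; open, the fingers measure 114 mm over their backs; the gripper's body (76 mm by 85 mm) begins 54 mm behind the grasp point. The pads swing forward as they close: fully open they stand 13 mm farther back than shut.
Start: joints at [1.097, 0.181, 1.607, -0, 1.354, -0.206], TCP at [0.152, 0.555, 0.256] pointing down, gripper open.
Joint ranges: [-2.99, 2.99], [-0.89, 2.07], [0.3, 2.58], [-1.14, 4.28], [0, 2.63], [-3.12, 3.12]. Speed limits (rad/s): [2.57, 2.57, 3.01, 3.14, 3.14, 3.14].

INTERFACE

Orientations are given as a unit quaternion [w, x, y, z].
In Python, from bench import ctrl, vision, ticket, find_in, regions_of, pinpoint gives the robot as it stands.
- The arm moves only by the tool apply_moves, never from a script. Its argument "increments" is a list of rows, each an object of numbers: "x", "y", "z": the shift along the tool's x, y, z in cm; "ax", "ay", "az": the turn, a rotation vector about the tool's x, y, z in rad; "grip": the closure, from 0 (fully open) to 1 (shut). A call has 1 to 12 rows; each row is the pose to reach, as a shift and turn from the pose measured when the call began, along the tool's axes at that moment; what a row does not reach only later rows make up. A row lasts 1/8 s, in which the tool goes at most 62.5 mm and 10.7 degrees, less where a joint would pass 70% of its speed; a pose out of reach is approached as far as the arm can. A call with a gripper value outside its range is refused whole. The fingers move at their own pace and stop on an object; the grip force is fixed at half the most. Time passes only in rows, so rows that repeat a pose let the fingers close. It gives the time, the measured TCP pose, the force and the opening at its end, in the units of the state.
- ctrl.get_obs(): the state, without advancing time (a new reading comes with each control period).
- vision.camera(name): name is "scene" or "top" or "wrist"; returns the picture (420x560x3 uint8, red, green, blue); there is no depth.
- vision.camera_params(name): a dict with "intrinsics" (3x3 intrinsics, pixels), "R" (3x3) and "t" (3): a world point X has camera coordinates R X + t. Camera axes: x right, y down, z forward; pixel columns grow to the right and rows downward; lengths in m; the calibration is good to about 2 mm. The wrist camera is an equidistant fisheye: a pixel r from the principal point sees the ray r / f radians off the axis. A picture is of the moment at which its call begins: read the wrist's pose just before it. camera_params takes no time and is no camera call; for the wrist camera it gives the pose at the moment of the call.
- ticket.hand_in(): hands the job in, once; it reports no verdict.
Trained networks look in the newest picture that a camera, given by its name, has taken for a name from the list of things; names that differ only in an ending like _2 or _b are one class to them, and where a whole thing is asked for, a point or a joint stands for the part that bears it (a point fixed in the world has none). Each returns a list of dicts, best first, with "p" (0 to 1); they miss things now and then, are a little off and sometimes report something else, mostly with a low value. They report only what shows in the picture. A call takes as long as a camera call. They do not tell look-alikes from the thing itself.
- find_in(camera, query): "rect" ([centre column, centre row, width, height] in pixels, round what is visible of it).
- regions_of(camera, query): "mask" (420x560 bool, what is visible of it) and "rect" ([centre column, centre row, width, height] in pixels, round what is visible of it).
- pinpoint(camera, query): "xy" ([column, row] in pixels: a listed point, or the origin of a listed thing).
The state is a dict: "time_s": time; "q": joint angles; "dq": joint speeds; "joint_efforts": joint torques, N m; "eef_pos": TCP position; "eef_rot": TCP orientation; "wrist_force": force on the tool from outside, world axes, zero at the start; "torque": the same for the moment, N m; "opening": opening from 0.0 (shut) to 1.0 (fully open).
Only numpy, scipy, OpenCV 4.12 (cv2) and the standard library are available. Lean on these libraries where they do the work, as an engineer would, in place of code of your own. Each camera call takes 0.05 s, during which the arm holds its last target.

TASK

Tip the green bin forward on its pivot, towards the robot, as far as it goes, so that it stays open by itself. Then take the red coupling from the back of that bin and set it down gently in the white tray, leaving the green bin tipped open.

Things in the scene. Friction and masses are not known exactly. Their poses are not given: they have to be found in the camera images.
- green_bin (a joint): Tilt of the green bin, rad: 0 closed, growing as its top comes towards the robot, stop at 1.0. It turns about its front panel's bottom edge, 20 mm above the bench. 2 to 5 N at the panel's top tips it; beyond 0.8 it stays, below 0.5 it may fall shut. Bin 128 deep, 134 wide (126 inside), walls 4 mm, sides sloping down to 16 mm at the back. A like grey bin beside it is a bystander.
- green_pull (a point): Middle of the top edge of the bin's front panel (8 mm thick rolled edge), 152 mm above the bench when closed; moves with the bin. x points to the bin's back, y along the pivot, z up the panel; the pivot is 132 mm down -z, 2 mm along +x. Behind the panel the bin is open from above, so the edge can be hooked from inside; a clear fixed hood, top 136 mm above the bench, begins 78 mm behind.
- coupling: Red coupling: two red hexagonal collars, 36 mm across flats, on a white middle; 46 mm long along its y axis, 80 g; origin at its centre. Starts flat at the bin's back, under the hood, y along the pivot. As the bin tips it slides onto a 28 mm high divider; at the stop it lies 110 mm above the bench, 30 mm behind the pivot, free from above, held by its flat ends. A black one is in the grey bin.
- tray: White plastic tray, loose on the bench, 170 (x) by 150 (y) by 28 mm high outside, walls 4 mm, floor 4 mm thick, 0.5 kg. Its origin is the centre of its underside. A blue tray of the same size, holding two sample boxes, is a bystander.
Not all that is in view belongs to the job. What is shaped like the coupling but pink is not meant.

How it is judged:
On the way:
1. the green bin is tipped forward to 0.8 rad or more (value of joint green_bin above 0.8 rad), for 0.2 s.
At the end, for the whole second after the job is handed in: The red coupling lies at rest on the floor of the white tray, inside its walls and any way up (its centre within 70 mm by 60 mm of the tray's centre and less than 35 mm above the tray's underside), the tray flat on the bench, and the green bin is still tipped forward, at 0.7 rad or more (x of coupling in the frame of tray between -0.07 and 0.07 m and y of coupling in the frame of tray between -0.06 and 0.06 m and z of coupling in the frame of tray between 0.015 and 0.035 m and height (world z) of tray below 0.008 m and angle between tray's own z axis and vertical below 0.1 rad and linear speed of coupling below 0.03 m/s and value of joint green_bin above 0.7 rad); the robot touches nothing.
It fails at once if the red coupling is dropped or thrown: it moves faster than 0.9 m/s (a fall of about 40 mm) without being touched by the fingers (linear speed of coupling above 0.9 m/s and contact force between coupling and the fingers below 0.05 N).
It also fails if it takes over 54 s, if anything falls off the work surface, if the arm or the gripper's body presses on something with over 40 N, if the wrist force passes 120 N, or if a joint passes its speed limit or range.

## Working session

There is one attempt and no reset: what is moved stays moved. The work goes in short steps, Python scripts to look and compute and a tool call to move; the robot and the scene stay as the last step left them, time stands still between calls to the robot, and variables do not carry over. Pictures are saved under pics/ and viewed, and the job is handed in when it is done.

Besides the shell and the picture viewer there is one more tool, called after "Call:" by a JSON object that holds its "name" and its "arguments", one argument or row to a line. apply_moves: Moves the arm, as the interface text tells. Its arguments: {"type":"object","properties":{"increments":{"type":"array","items":{"type":"object","properties":{"x":{"type":"number"},"y":{"type":"number"},"z":{"type":"number"},"ax":{"type":"number"},"ay":{"type":"number"},"az":{"type":"number"},"grip":{"type":"number"}}}}},"required":["increments"]}

```bash
mkdir -p pics; ls; cat > h.py <<'E'
import numpy as np, cv2, sys
from bench import ctrl, vision, ticket, find_in, regions_of, pinpoint
def save(cam,name):
    im=vision.camera(cam); cv2.imwrite('pics/'+name,im[:,:,::-1]); return im
def ray(cam,uv):
    p=vision.camera_params(cam);K=np.array(p['intrinsics']);R=np.array(p['R']);t=np.array(p['t'])
    d=np.array([(uv[0]-K[0,2])/K[0,0],(uv[1]-K[1,2])/K[1,1]])
    if cam=='wrist':
        r=np.hypot(*d); s=np.sin(r)/r if r>1e-9 else 1; v=np.array([d[0]*s,d[1]*s,np.cos(r)])
    else: v=np.array([d[0],d[1],1.])
    v=R.T@v; return -R.T@t, v/np.linalg.norm(v)
def atz(cam,uv,z):
    o,v=ray(cam,uv); return o+v*(z-o[2])/v[2]
def tri(rs):
    A=np.zeros((3,3));b=np.zeros(3)
    for o,v in rs:
        P=np.eye(3)-np.outer(v,v);A+=P;b+=P@o
    X=np.linalg.solve(A,b); return X,[np.linalg.norm((np.eye(3)-np.outer(v,v))@(X-o)) for o,v in rs]
def proj(cam,X):
    p=vision.camera_params(cam);K=np.array(p['intrinsics']);c=np.array(p['R'])@X+np.array(p['t'])
    if cam=='wrist':
        th=np.arctan2(np.hypot(c[0],c[1]),c[2]);n=np.hypot(c[0],c[1])+1e-12
        return K[0,2]+K[0,0]*th*c[0]/n,K[1,2]+K[1,1]*th*c[1]/n
    return (K@c/c[2])[:2]
E
python3 - <<'E'
from h import *
o=ctrl.get_obs();print(o['eef_pos'],o['eef_rot'],o['opening'],o['time_s'])
for c in ['scene','top']:
    save(c,c+'0.png')
    for q in ['green_bin','green_pull','coupling','tray']:
        print(c,q,[(np.round(d['xy']),round(d['p'],2)) for d in pinpoint(c,q)],[(np.round(d['rect']),round(d['p'],2)) for d in find_in(c,q)])
print(ctrl.get_obs()['time_s'])
E
```

```text
pics
[0.1518781  0.55405616 0.25538043] [-0.56200843  0.56253381  0.42821748 -0.42933905] 0.9988187610309999 0.0Traceback (most recent call last):
  File "<stdin>", line 6, in <module>
ValueError: it knows: coupling, green_pull, tray
```

```bash
python3 - <<'E'
from h import *
for c in ['scene','top']:
    save(c,c+'0.png')
    for q in ['green_pull','coupling','tray']:
        print(c,q,[(np.round(d['xy']),round(d['p'],2)) for d in pinpoint(c,q)])
print(ctrl.get_obs()['time_s'])
E
```

```text
scene green_pull [(array([353., 200.]), 0.75)]
scene coupling [(array([404., 306.]), 0.96), (array([404., 351.]), 0.9), (array([332., 274.]), 0.73)]
scene tray [(array([454., 261.]), 0.61)]
top green_pull [(array([232., 228.]), 0.97)]
top coupling [(array([178., 176.]), 0.75), (array([185., 207.]), 0.67), (array([233., 201.]), 0.57)]
top tray [(array([162., 267.]), 0.94)]
0.45
```

View pics/scene0.png

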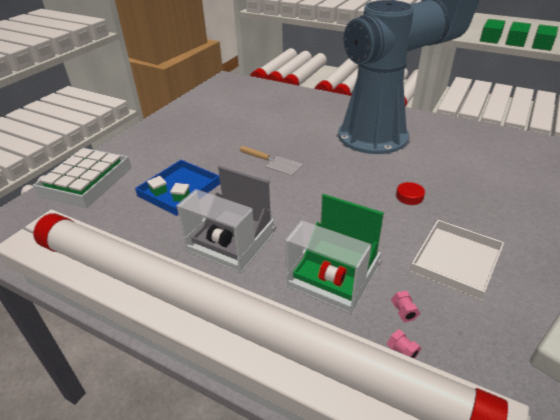

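View pics/top0.png

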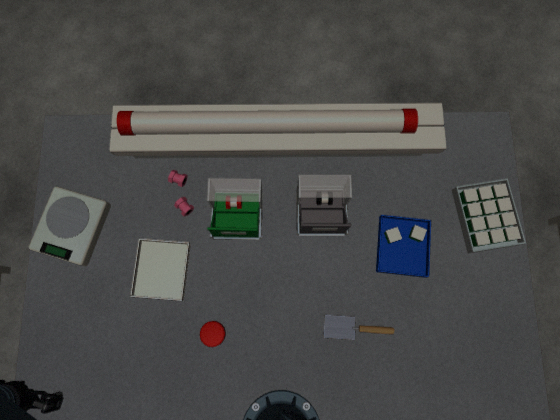

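Scene: the green bin (scene ~(335,250), top ~(235,208)) holds the red coupling at its back, seen at scene (332,274) and top (233,201). The white tray is at top (160,270). The pink look-alikes are at top (177,178) and (184,207).

```bash
python3 - <<'E'
from h import *
print(tri([ray('scene',(353,200)),ray('top',(232,228))]))
print('coup',tri([ray('scene',(332,274)),ray('top',(233,201))]))
print('tray',atz('scene',(454,261),0.0),atz('top',(162,267),0))
for c in ['scene','top']:
    vision.camera(c)
    m=regions_of(c,'tray')[0]; r=cv2.minAreaRect(np.argwhere(m['mask'])[:,::-1].astype(np.float32)); print(r)
    if c=='top': print([atz('top',p,0.028).round(3) for p in cv2.boxPoints(r)])
    for d in regions_of(c,'green_pull'): print(c,d['p'],d['rect'])
im=cv2.imread('pics/top0.png')[160:310,110:290]; cv2.imwrite('pics/topz.png',cv2.resize(im,None,fx=4,fy=4,interpolation=cv2.INTER_CUBIC))
im=cv2.imread('pics/scene0.png')[180:310,270:400]; cv2.imwrite('pics/scz.png',cv2.resize(im,None,fx=4.5,fy=4.5,interpolation=cv2.INTER_CUBIC))
p=vision.camera_params('top');print(p)
E
```

```text
(array([0.5414544 , 0.12785482, 0.15832907]), [np.float64(0.001730772632489556), np.float64(0.001730772632489533)])
coup (array([0.64507133, 0.13489628, 0.04214527]), [np.float64(0.00029407141809452317), np.float64(0.0002940714180945082)])
tray [0.44962838 0.34532947 0.        ] [0.45504816 0.34772003 0.        ]
((455.82476806640625, 257.3556823730469), (79.1907730102539, 62.96492385864258), 21.037511825561523)
scene 0.84 [337.5, 245.3, 88.8, 108.8]
((160.1224822998047, 269.027099609375), (55.56883239746094, 60.32920455932617), 5.355824947357178)
[array([0.369, 0.43 , 0.028]), array([0.543, 0.424, 0.028]), array([0.526, 0.26 , 0.028]), array([0.353, 0.271, 0.028])]
top 0.58 [234.1, 222.9, 50.5, 38.3]
{'intrinsics': array([[461.86359677,   0.        , 278.34213587],
       [  0.        , 461.86359677, 205.23550814],
       [  0.        ,   0.        ,   1.        ]]), 'R': array([[-0.01028063, -0.99992948,  0.00594481],
       [-0.97384238,  0.00866249, -0.22705943],
       [ 0.22699192, -0.00812362, -0.97386276]]), 't': array([0.00629156, 0.62386346, 1.27343486])}
```

View pics/topz.png

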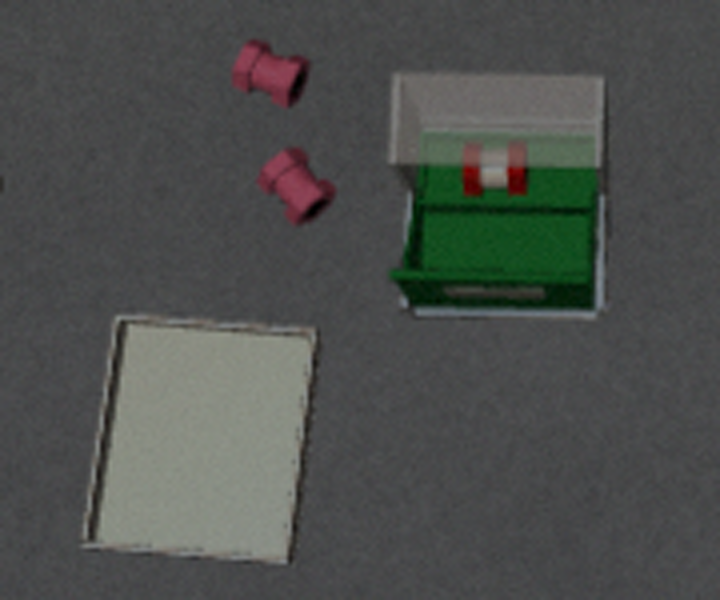

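View pics/scz.png

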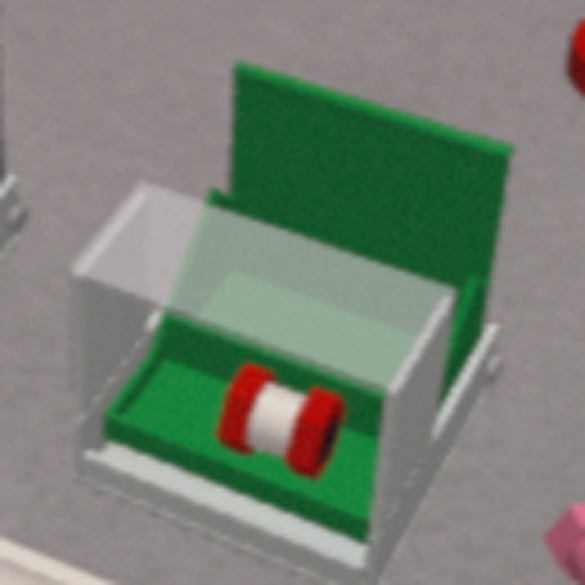

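```bash
python3 - <<'E'
from h import *
a=tri([ray('scene',(383.4,213.3)),ray('top',(207.7,228.2))]);b=tri([ray('scene',(322.4,194.4)),ray('top',(259.0,228))])
print(a,b,np.linalg.norm(a[0]-b[0]))
for uv in [(207.7,228.2),(259,228)]: print(atz('top',uv,.152))
for uv in [(383.4,213.3),(322.4,194.4)]: print(atz('scene',uv,.152))
# hood front-top edge, z .136
for uv in [(110+388/4,160+163/4),(110+604/4,160+167/4)]: print('hood',atz('top',uv,.136))
im=cv2.imread('pics/scene0.png')
from scipy.spatial.transform import Rotation as R
q=ctrl.get_obs()['eef_rot'];print(R.from_quat(np.r_[q[1:],q[0]]).as_matrix().round(3))
E
```

```text
(array([0.54339999, 0.19396057, 0.14921285]), [np.float64(0.0012131429783554938), np.float64(0.0012131429783554684)]) (array([0.54147968, 0.05782093, 0.14926518]), [np.float64(0.0041189221514236225), np.float64(0.0041189221514236546)]) 0.13615318934450996
[0.54321608 0.19237609 0.152     ]
[0.54249019 0.0538908  0.152     ]
[0.54634776 0.19585048 0.152     ]
[0.54353952 0.06313236 0.152     ]
hood [0.62345114 0.19855906 0.136     ]
hood [0.61927365 0.04884231 0.136     ]
[[ 0.265  0.    -0.964]
 [ 0.964 -0.     0.265]
 [-0.    -1.    -0.   ]]
```

```bash
cat >> h.py <<'E'
from scipy.spatial.transform import Rotation as Ro
def inc(X,yaw=0.0,pitch=0.0):
    "tool shift cm and rotvec to reach world X with jaws along +y turned by yaw; pitch = rotation about world y"
    o=ctrl.get_obs();q=o['eef_rot'];R=Ro.from_quat(np.r_[q[1:],q[0]]).as_matrix()
    # x=(0,1,0), y=(0,0,-1), z=x cross y=(-1,0,0)
    T=Ro.from_euler('z',yaw).as_matrix()@Ro.from_euler('y',pitch).as_matrix()@np.array([[0,0,-1.],[1,0,0],[0,-1,0]])
    return (R.T@(np.array(X)-o['eef_pos'])*100).round(2), Ro.from_matrix(R.T@T).as_rotvec().round(3)
E
python3 - <<'E'
from h import *
print(inc([.588,.127,.255]))
E
```

```text
(array([-29.69,   0.13, -53.34]), array([ 0.   , -0.268, -0.   ]))
```

Call:
{"name": "apply_moves", "arguments": {
  "increments": [
    {"x": -4.5,"z": -8,"ay": -0.04,"grip": 1},
    {"x": -29.7,"z": -53.3,"ay": -0.268,"grip": 1},
    {"x": -29.7,"z": -53.3,"ay": -0.268,"grip": 1},
    {"x": -29.7,"z": -53.3,"ay": -0.268,"grip": 1},
    {"x": -29.7,"z": -53.3,"ay": -0.268,"grip": 1},
    {"x": -29.7,"z": -53.3,"ay": -0.268,"grip": 1},
    {"x": -29.7,"z": -53.3,"ay": -0.268,"grip": 1},
    {"x": -29.7,"z": -53.3,"ay": -0.268,"grip": 1},
    {"x": -29.7,"z": -53.3,"ay": -0.268,"grip": 1},
    {"x": -29.7,"z": -53.3,"ay": -0.268,"grip": 1},
    {"x": -29.7,"z": -53.3,"ay": -0.268,"grip": 1},
    {"x": -29.7,"z": -53.3,"ay": -0.268,"grip": 1}
  ]
}}

```text
invalid input
```

```bash
python3 - <<'E'
from h import *
print(inc([.588,.127,.152]),ctrl.get_obs()['wrist_force'])
save('wrist','w1.png')
for q in ['green_pull','coupling']: print(q,[(np.round(d['xy']),round(d['p'],2)) for d in pinpoint('wrist',q)])
print('pull expected',proj('wrist',[.543,.127,.152]),'corner',proj('wrist',[.543,.194,.152]),proj('wrist',[.543,.06,.152]),proj('wrist',[.621,.127,.136]))
E
```

```text
(array([-29.69,  10.43, -53.34]), array([ 0.   , -0.268, -0.   ])) [-0.03316337  0.43708888 -0.31737324]
green_pull []
coupling []
pull expected (np.float64(103.80778185711458), np.float64(466.4083031638411)) corner (np.float64(132.57126933086045), np.float64(470.36159674683336)) (np.float64(78.54384345154159), np.float64(461.82832078612455)) (np.float64(128.55128603567786), np.float64(478.3387115395983))
```

View pics/w1.png

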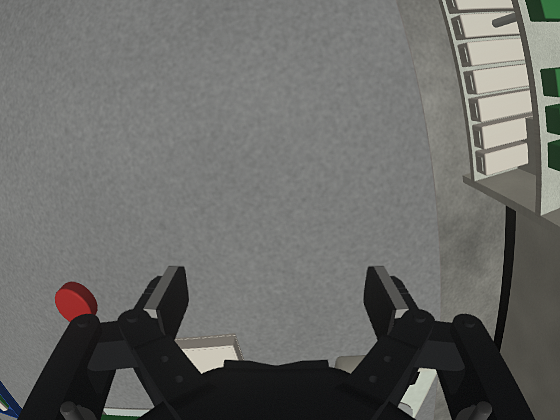

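The wrist view shows only the bench, since the move was rejected as invalid input. I'll retry with every key given.

Call:
{"name": "apply_moves", "arguments": {
  "increments": [
    {"x": -3,"y": 0,"z": -5.3,"ax": 0,"ay": -0.03,"az": 0,"grip": 1},
    {"x": -6,"y": 0,"z": -10.6,"ax": 0,"ay": -0.06,"az": 0,"grip": 1}
  ]
}}

```text
time_s: 1.15
eef_pos: [0.2389, 0.4679, 0.2563]
eef_rot: [-0.548, 0.548, 0.447, -0.446]
wrist_force: [1.6, -0.4, 0.1]
opening: 0.605
```

```bash
python3 - <<'E'
from h import *
print(inc([.588,.127,.255]))
E
```

```text
(array([-26.3 ,   0.14, -41.1 ]), array([ 0.   , -0.204,  0.   ]))
```

Call:
{"name": "apply_moves", "arguments": {
  "increments": [
    {"x": -3.3,"y": 0,"z": -5.1,"ax": 0,"ay": -0.03,"az": 0,"grip": 1},
    {"x": -6.6,"y": 0,"z": -10.3,"ax": 0,"ay": -0.06,"az": 0,"grip": 1},
    {"x": -9.9,"y": 0,"z": -15.4,"ax": 0,"ay": -0.09,"az": 0,"grip": 1},
    {"x": -13.2,"y": 0,"z": -20.6,"ax": 0,"ay": -0.12,"az": 0,"grip": 1},
    {"x": -16.5,"y": 0,"z": -25.7,"ax": 0,"ay": -0.15,"az": 0,"grip": 1},
    {"x": -19.7,"y": 0,"z": -30.8,"ax": 0,"ay": -0.17,"az": 0,"grip": 1},
    {"x": -23.0,"y": 0,"z": -36,"ax": 0,"ay": -0.19,"az": 0,"grip": 1},
    {"x": -26.3,"y": 0.1,"z": -41.1,"ax": 0,"ay": -0.204,"az": 0,"grip": 1},
    {"x": -26.3,"y": 0.1,"z": -41.1,"ax": 0,"ay": -0.204,"az": 0,"grip": 1}
  ]
}}

```text
time_s: 2.28
eef_pos: [0.5903, 0.1233, 0.2549]
eef_rot: [-0.501, 0.502, 0.499, -0.499]
wrist_force: [0.8, 0.5, 0.2]
opening: 0.005
```

```bash
python3 - <<'E'
from h import *
print(inc([.588,.127,.152]),ctrl.get_obs()['wrist_force'])
save('wrist','w2.png')
for q in ['green_pull','coupling']: print(q,[(np.round(d['xy']),round(d['p'],2)) for d in pinpoint('wrist',q)])
print('pull expected',proj('wrist',[.543,.127,.152]),'corner',proj('wrist',[.543,.194,.152]),proj('wrist',[.543,.06,.152]),proj('wrist',[.621,.127,.136]))
E
```

```text
(array([ 0.38, 10.29,  0.24]), array([ 0.001, -0.005, -0.001])) [0.75776764 0.45156503 0.2371319 ]
green_pull [(array([283., 154.]), 0.88)]
coupling [(array([282., 229.]), 0.97), (array([409., 212.]), 0.82), (array([415., 274.]), 0.63)]
pull expected (np.float64(275.9812367537058), np.float64(154.63759389546198)) corner (np.float64(370.94721568481737), np.float64(156.24780939585366)) (np.float64(180.96870970580017), np.float64(155.92331477295886)) (np.float64(275.79085538145864), np.float64(247.5322733106835))
```

View pics/w2.png

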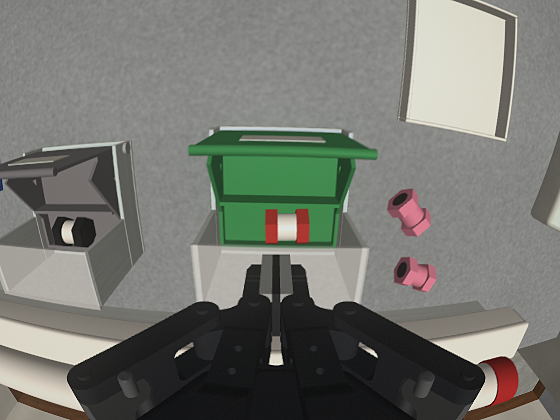

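Wrist view: the green front edge runs from (190,150) to (376,154), which matches my estimate. The hood's front edge is at row 247, and the red coupling is at (282,229). Next I lower the shut fingers behind the panel.

Call:
{"name": "apply_moves", "arguments": {
  "increments": [
    {"x": 0.4,"y": 3,"z": 0.8,"ax": 0,"ay": 0,"az": 0,"grip": 1},
    {"x": 0.4,"y": 7,"z": 0.8,"ax": 0,"ay": 0,"az": 0,"grip": 1},
    {"x": 0.4,"y": 10.3,"z": 0.8,"ax": 0,"ay": 0,"az": 0,"grip": 1},
    {"x": 0.4,"y": 10.3,"z": 0.8,"ax": 0,"ay": 0,"az": 0,"grip": 1}
  ]
}}

```text
time_s: 2.92
eef_pos: [0.5762, 0.1328, 0.1496]
eef_rot: [0.501, -0.498, -0.499, 0.502]
wrist_force: [0.9, 0.0, -0.2]
opening: -0.004
```

```bash
python3 - <<'E'
from h import *
o=ctrl.get_obs();print(inc([.582,.128,.152]),o['eef_pos'],o['wrist_force'])
# path: front-lower corner of finger follows contact point
for th in [0,.1,.2,.3,.4,.5,.6,.7,.8,.9,1.0,1.05]:
    s,c=np.sin(th),np.cos(th); r=.105
    P=np.array([.545,.020])+r*np.array([-s,c])+.004*np.array([c,s])
    print(th,'TCP',(P+[.011,.025]).round(4))
E
```

```text
(array([-0.48, -0.25, -0.57]), array([-0.007,  0.001,  0.001])) [0.57622682 0.13277609 0.14957272] [ 0.87112695  0.03600844 -0.22507263]
0 TCP [0.56 0.15]
0.1 TCP [0.5495 0.1499]
0.2 TCP [0.5391 0.1487]
0.3 TCP [0.5288 0.1465]
0.4 TCP [0.5188 0.1433]
0.5 TCP [0.5092 0.1391]
0.6 TCP [0.5    0.1339]
0.7 TCP [0.4914 0.1279]
0.8 TCP [0.4835 0.121 ]
0.9 TCP [0.4762 0.1134]
1.0 TCP [0.4698 0.1051]
1.05 TCP [0.4669 0.1007]
```

Call:
{"name": "apply_moves", "arguments": {
  "increments": [
    {"x": 0,"y": 0,"z": 0.8,"ax": 0,"ay": 0,"az": 0,"grip": 1},
    {"x": 0,"y": 0,"z": 1.5,"ax": 0,"ay": 0,"az": 0,"grip": 1},
    {"x": 0,"y": 0,"z": 2.1,"ax": 0,"ay": 0,"az": 0,"grip": 1},
    {"x": 0,"y": 0,"z": 2.8,"ax": 0,"ay": 0,"az": 0,"grip": 1},
    {"x": 0,"y": 0.1,"z": 3.5,"ax": 0,"ay": 0,"az": 0,"grip": 1},
    {"x": 0,"y": 0.2,"z": 4.2,"ax": 0,"ay": 0,"az": 0,"grip": 1},
    {"x": 0,"y": 0.4,"z": 5.0,"ax": 0,"ay": 0,"az": 0,"grip": 1},
    {"x": 0,"y": 0.6,"z": 5.7,"ax": 0,"ay": 0,"az": 0,"grip": 1},
    {"x": 0,"y": 1.0,"z": 6.7,"ax": 0,"ay": 0,"az": 0,"grip": 1},
    {"x": 0,"y": 1.6,"z": 7.6,"ax": 0,"ay": 0,"az": 0,"grip": 1}
  ]
}}

```text
time_s: 4.18
eef_pos: [0.4992, 0.1326, 0.1337]
eef_rot: [0.502, -0.498, -0.499, 0.502]
wrist_force: [1.2, 0.4, 2.3]
opening: 0.004
```

```bash
python3 - <<'E'
from h import *
save('scene','s3.png')
o=ctrl.get_obs();print(o['eef_pos'],o['wrist_force'])
im=cv2.imread('pics/s3.png')[120:330,240:450]; cv2.imwrite('pics/s3z.png',cv2.resize(im,None,fx=2.8,fy=2.8))
E
```

```text
[0.49741215 0.13262066 0.13248314] [0.89335452 1.00430211 0.28597753]
```

View pics/s3z.png

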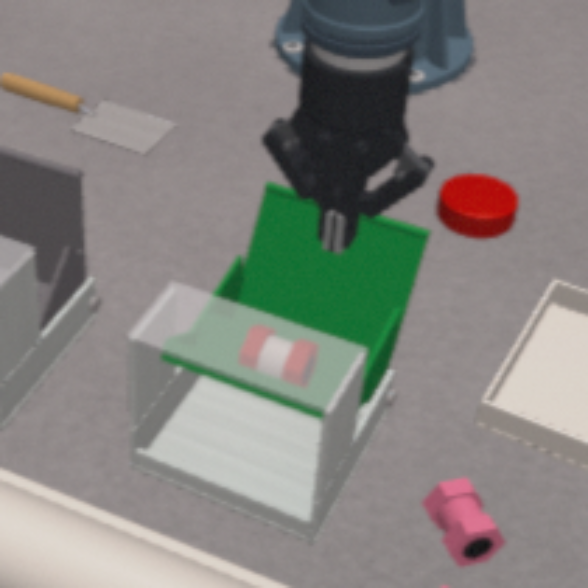

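The bin is about 0.6 rad tipped, with the finger tips at (335,245) on the inside of the panel. I keep pulling.

Call:
{"name": "apply_moves", "arguments": {
  "increments": [
    {"x": 0,"y": 0.2,"z": 0.4,"ax": 0,"ay": 0,"az": 0,"grip": 1},
    {"x": 0,"y": 0.5,"z": 0.7,"ax": 0,"ay": 0,"az": 0,"grip": 1},
    {"x": 0,"y": 0.8,"z": 1.1,"ax": 0,"ay": 0,"az": 0,"grip": 1},
    {"x": 0,"y": 1.2,"z": 1.5,"ax": 0,"ay": 0,"az": 0,"grip": 1},
    {"x": 0,"y": 1.6,"z": 1.8,"ax": 0,"ay": 0,"az": 0,"grip": 1},
    {"x": 0,"y": 2.0,"z": 2.2,"ax": 0,"ay": 0,"az": 0,"grip": 1},
    {"x": 0,"y": 2.4,"z": 2.5,"ax": 0,"ay": 0,"az": 0,"grip": 1},
    {"x": 0,"y": 2.7,"z": 2.8,"ax": 0,"ay": 0,"az": 0,"grip": 1},
    {"x": 0,"y": 2.7,"z": 2.8,"ax": 0,"ay": 0,"az": 0,"grip": 1}
  ]
}}

```text
time_s: 5.35
eef_pos: [0.4684, 0.1325, 0.1053]
eef_rot: [0.502, -0.497, -0.497, 0.503]
wrist_force: [-0.2, 0.1, 0.5]
opening: 0.001
```

```bash
python3 - <<'E'
from h import *
save('scene','s4.png')
o=ctrl.get_obs();print(o['eef_pos'],o['wrist_force'])
for q in ['green_pull','coupling']: print(q,[(np.round(d['xy']),round(d['p'],2)) for d in pinpoint('scene',q)])
im=cv2.imread('pics/s4.png')[120:330,240:450]; cv2.imwrite('pics/s4z.png',cv2.resize(im,None,fx=2.8,fy=2.8))
E
```

```text
[0.46855071 0.13252874 0.10542958] [-0.59001165  0.14043945  0.17543489]
green_pull [(array([368., 192.]), 0.6)]
coupling [(array([346., 230.]), 0.78), (array([401., 308.]), 0.72), (array([404., 348.]), 0.66)]
```

View pics/s4z.png

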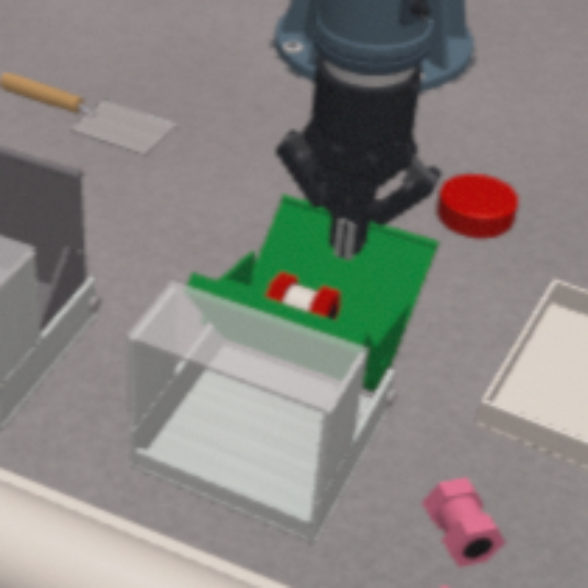

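Call:
{"name": "apply_moves", "arguments": {
  "increments": [
    {"x": 0,"y": 0.3,"z": 0.2,"ax": 0,"ay": 0,"az": 0,"grip": 1},
    {"x": 0,"y": 0.6,"z": 0.4,"ax": 0,"ay": 0,"az": 0,"grip": 1},
    {"x": 0,"y": 0.6,"z": 0.4,"ax": 0,"ay": 0,"az": 0,"grip": 1}
  ]
}}

```text
time_s: 5.88
eef_pos: [0.4663, 0.1326, 0.101]
eef_rot: [0.501, -0.498, -0.499, 0.502]
wrist_force: [0.8, -0.2, 9.4]
opening: 0.003
```

It is against the stop: the force jumped to 9.4 N. Now I lift clear and look.

Call:
{"name": "apply_moves", "arguments": {
  "increments": [
    {"x": 0,"y": -1.5,"z": -0.3,"ax": 0,"ay": 0,"az": 0,"grip": 1},
    {"x": 0,"y": -5,"z": -0.3,"ax": 0,"ay": 0,"az": 0,"grip": 1},
    {"x": 0,"y": -10,"z": -1,"ax": 0,"ay": 0,"az": 0,"grip": 0.5},
    {"x": 0,"y": -14,"z": -5,"ax": 0,"ay": 0,"az": 0,"grip": 0.22},
    {"x": 0,"y": -14,"z": -8,"ax": 0,"ay": 0,"az": 0,"grip": 0.22},
    {"x": 0,"y": -14,"z": -8,"ax": 0,"ay": 0,"az": 0,"grip": 0.22},
    {"x": 0,"y": -14,"z": -8,"ax": 0,"ay": 0,"az": 0,"grip": 0.22}
  ]
}}

```text
time_s: 6.75
eef_pos: [0.5462, 0.1328, 0.2397]
eef_rot: [0.502, -0.497, -0.498, 0.503]
wrist_force: [-0.2, -0.3, -1.3]
opening: 0.78
```

```bash
python3 - <<'E'
from h import *
rs=[]
for c in ['scene','top','wrist']:
    save(c,c+'5.png')
    pl=pinpoint(c,'coupling'); print(c,[(np.round(d['xy'],1),round(d['p'],2)) for d in pl], [(np.round(d['xy'],1),round(d['p'],2)) for d in pinpoint(c,'green_pull')])
    e=np.array(proj(c,np.array([.575,.132,.110]))); print('exp',e, 'pull',proj(c,np.array([.434,.13,.091])))
    m=[d for d in pl if np.linalg.norm(d['xy']-e)<25]
    if m: rs.append(ray(c,m[0]['xy']))
print(tri(rs)); o=ctrl.get_obs();print(o['eef_pos'],o['opening'])
for i in range(len(rs)):
  for j in range(i): print(tri([rs[i],rs[j]])[0])
im=cv2.imread('pics/top5.png')[160:310,110:290]; cv2.imwrite('pics/top5z.png',cv2.resize(im,None,fx=4,fy=4,interpolation=cv2.INTER_CUBIC))
im=cv2.imread('pics/scene5.png')[170:310,270:410]; cv2.imwrite('pics/scene5z.png',cv2.resize(im,None,fx=4,fy=4,interpolation=cv2.INTER_CUBIC))
E
```

```text
scene [(array([404.3, 347.9]), 0.92), (array([345.8, 231.1]), 0.68), (array([404.1, 307.8]), 0.66)] []
exp [346.13705048 228.19489989] pull [367.79448028 197.91683282]
top [(array([176.5, 176.1]), 0.37)] [(array([231.8, 273.9]), 0.74)]
exp [231.66361496 219.5185284 ] pull [232.374447   270.67497831]
wrist [(array([404.8, 308.5]), 0.84), (array([396.1, 257.3]), 0.83), (array([277.9, 236.7]), 0.58)] [(array([273.7,  62.5]), 0.93)]
exp [275.24697013 236.29794556] pull (np.float64(273.4717724809493), np.float64(63.16848498644953))
(array([0.57786351, 0.1335671 , 0.10474545]), [np.float64(0.0007138693527192955), np.float64(0.0007138693527192786)])
[0.54720054 0.13275118 0.24042914] 0.7768264130778424
[0.57786351 0.1335671  0.10474545]
```

View pics/wrist5.png

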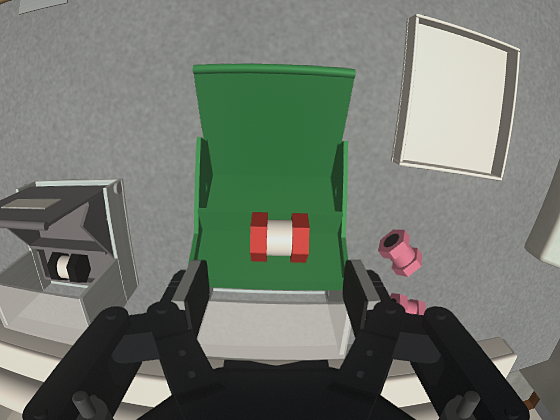

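View pics/scene5z.png

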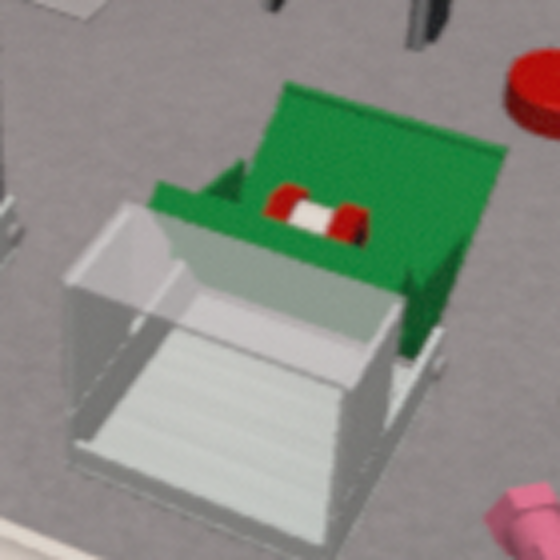

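Wrist view: the bin stays open. The coupling lies at (280,237), centred and square to the jaws, and I put it at about (0.577, 0.134, 0.108).

```bash
python3 - <<'E'
from h import *
print(inc([.577,.1343,.165]),inc([.577,.1343,.122]))
E
```

```text
(array([ 0.15,  7.52, -3.04]), array([-0.008,  0.002,  0.   ])) (array([ 0.15, 11.82, -3.07]), array([-0.008,  0.002,  0.   ]))
```

Call:
{"name": "apply_moves", "arguments": {
  "increments": [
    {"x": 0.1,"y": 3,"z": -2,"ax": -0.008,"ay": 0,"az": 0,"grip": 0.22},
    {"x": 0.15,"y": 6,"z": -3.05,"ax": -0.008,"ay": 0,"az": 0,"grip": 0.22},
    {"x": 0.15,"y": 8,"z": -3.05,"ax": -0.008,"ay": 0,"az": 0,"grip": 0.22},
    {"x": 0.15,"y": 9.5,"z": -3.05,"ax": -0.008,"ay": 0,"az": 0,"grip": 0.22},
    {"x": 0.15,"y": 10.3,"z": -3.05,"ax": -0.008,"ay": 0,"az": 0,"grip": 0.22},
    {"x": 0.15,"y": 10.3,"z": -3.05,"ax": -0.008,"ay": 0,"az": 0,"grip": 0.22}
  ]
}}

```text
time_s: 7.95
eef_pos: [0.5768, 0.1343, 0.1371]
eef_rot: [-0.5, 0.499, 0.501, -0.5]
wrist_force: [0.1, -0.1, -1.5]
opening: 0.78
```

```bash
python3 - <<'E'
from h import *
save('wrist','w6.png');save('scene','s6.png')
im=cv2.imread('pics/s6.png')[170:310,270:410]; cv2.imwrite('pics/s6z.png',cv2.resize(im,None,fx=4,fy=4,interpolation=cv2.INTER_CUBIC))
print(inc([.577,.1343,.122]))
E
```

```text
(array([-0.01,  1.61,  0.05]), array([0.002, 0.002, 0.   ]))
```

View pics/w6.png

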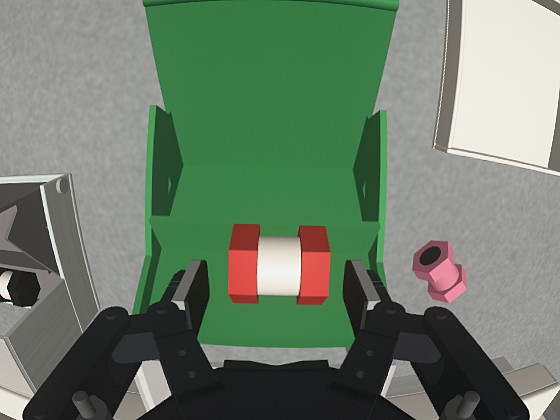

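View pics/s6z.png

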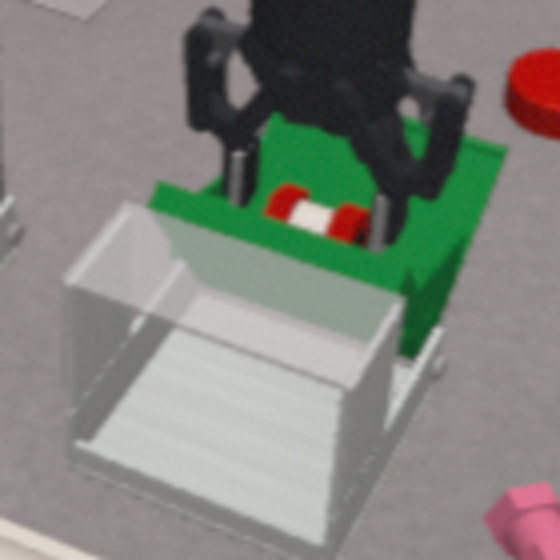

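The fingers straddle the coupling evenly: pads at about columns 198 and 353, coupling at 229–329. I go down the last 15 mm and close.

Call:
{"name": "apply_moves", "arguments": {
  "increments": [
    {"x": 0.1,"y": 0.9,"z": 0.05,"ax": 0,"ay": 0,"az": 0,"grip": 0.22},
    {"x": 0.1,"y": 1.5,"z": 0.05,"ax": 0,"ay": 0,"az": 0,"grip": 0.22},
    {"x": 0.1,"y": 1.5,"z": 0.05,"ax": 0,"ay": 0,"az": 0,"grip": 0.4},
    {"x": 0.1,"y": 1.5,"z": 0.05,"ax": 0,"ay": 0,"az": 0,"grip": 0.6},
    {"x": 0.1,"y": 1.5,"z": 0.05,"ax": 0,"ay": 0,"az": 0,"grip": 1},
    {"x": 0.1,"y": 1.5,"z": 0.05,"ax": 0,"ay": 0,"az": 0,"grip": 1},
    {"x": 0.1,"y": 1.5,"z": 0.05,"ax": 0,"ay": 0,"az": 0,"grip": 1}
  ]
}}

```text
time_s: 8.93
eef_pos: [0.5769, 0.1354, 0.1231]
eef_rot: [-0.499, 0.5, 0.501, -0.5]
wrist_force: [-0.1, 0.4, -1.0]
opening: 0.53
```

Call:
{"name": "apply_moves", "arguments": {
  "increments": [
    {"x": 0,"y": -1,"z": 0,"ax": 0,"ay": 0,"az": 0,"grip": 1},
    {"x": 0,"y": -3,"z": 0,"ax": 0,"ay": 0,"az": 0,"grip": 1},
    {"x": 0,"y": -6,"z": 0,"ax": 0,"ay": 0,"az": 0,"grip": 1},
    {"x": 0,"y": -9,"z": 0,"ax": 0,"ay": 0,"az": 0,"grip": 1},
    {"x": 0,"y": -11,"z": 0,"ax": 0,"ay": 0,"az": 0,"grip": 1},
    {"x": 0,"y": -11,"z": 0,"ax": 0,"ay": 0,"az": 0,"grip": 1}
  ]
}}

```text
time_s: 9.68
eef_pos: [0.5784, 0.1354, 0.2368]
eef_rot: [-0.498, 0.501, 0.503, -0.498]
wrist_force: [0.1, 0.1, -0.3]
opening: 0.53
```

```bash
python3 - <<'E'
from h import *
print(ctrl.get_obs()['opening'],ctrl.get_obs()['eef_pos'])
save('wrist','w7.png');save('scene','s7.png')
m=regions_of('wrist','tray');print([(d['rect'],d['p']) for d in m])
for c in ['scene','top']:
    e=[(d['xy'],d['p']) for d in (vision.camera(c) is not None and pinpoint(c,'tray'))]; print(c,[(atz(c,x,0),p) for x,p in e])
# tray from first top picture outline corners (zoomed) rim z=.028
pts=[(110+117/4,160+316/4),(110+317/4,160+328/4),(110+290/4,160+563/4),(110+82/4,160+545/4)]
P=[atz('top',p,.028) for p in pts];print(np.round(P,3),np.mean(P,0))
tc=np.mean(P,0)
print(inc([tc[0],tc[1],.233],yaw=.07))
E
```

```text
0.5297522317170009 [0.57836892 0.13542655 0.2367889 ]
[([456.1, 76.8, 126.3, 153.7], 0.93)]
scene [(array([0.44718323, 0.34332051, 0.        ]), 0.72)]
top [(array([0.44858723, 0.35275565, 0.        ]), 0.88)]
[[0.535 0.412 0.028]
 [0.525 0.264 0.028]
 [0.355 0.278 0.028]
 [0.369 0.427 0.028]] [0.44627399 0.34522551 0.028     ]
(array([21.02, -0.09, 12.95]), array([-0.   , -0.068,  0.   ]))
```

View pics/w7.png

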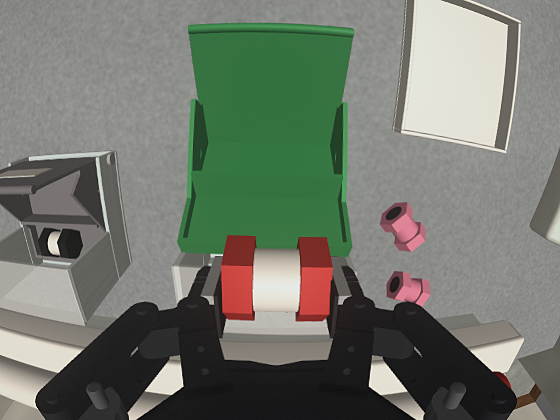

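View pics/s7.png

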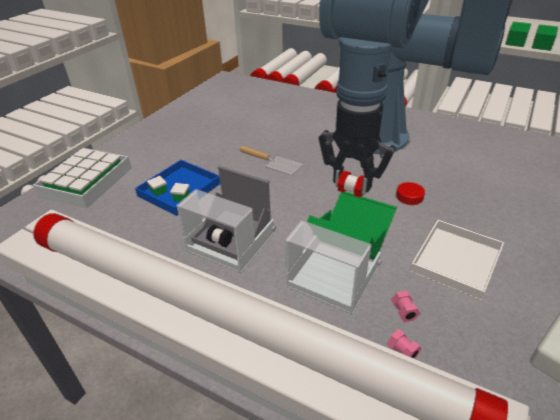

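The coupling is firmly held (opening 0.53, about 45 mm) and the bin stays open. Next I carry it over the tray centre at (0.447, 0.345).

Call:
{"name": "apply_moves", "arguments": {
  "increments": [
    {"x": 3,"y": 0,"z": 1.8,"ax": 0,"ay": 0.01,"az": 0,"grip": 1},
    {"x": 7,"y": 0,"z": 4.3,"ax": 0,"ay": 0.03,"az": 0,"grip": 1},
    {"x": 11,"y": 0,"z": 6.8,"ax": 0,"ay": 0.05,"az": 0,"grip": 1},
    {"x": 15,"y": 0,"z": 9.2,"ax": 0,"ay": 0.07,"az": 0,"grip": 1},
    {"x": 19,"y": 0,"z": 11.7,"ax": 0,"ay": 0.07,"az": 0,"grip": 1},
    {"x": 21,"y": 2,"z": 12.9,"ax": 0,"ay": 0.07,"az": 0,"grip": 1},
    {"x": 21,"y": 5,"z": 12.9,"ax": 0,"ay": 0.07,"az": 0,"grip": 1},
    {"x": 21,"y": 9,"z": 12.9,"ax": 0,"ay": 0.07,"az": 0,"grip": 1},
    {"x": 21,"y": 13,"z": 12.9,"ax": 0,"ay": 0.07,"az": 0,"grip": 1},
    {"x": 21,"y": 15,"z": 12.9,"ax": 0,"ay": 0.07,"az": 0,"grip": 1},
    {"x": 21,"y": 15,"z": 12.9,"ax": 0,"ay": 0.07,"az": 0,"grip": 1}
  ]
}}

```text
time_s: 11.4
eef_pos: [0.4451, 0.3443, 0.0798]
eef_rot: [0.517, -0.516, -0.481, 0.484]
wrist_force: [-0.7, -0.4, -0.8]
opening: 0.53
```

```bash
python3 - <<'E'
from h import *
o=ctrl.get_obs();print(o['eef_pos'],o['opening'],o['wrist_force'])
save('wrist','w8.png');save('scene','s8.png')
im=cv2.imread('pics/s8.png')[170:320,380:530]; cv2.imwrite('pics/s8z.png',cv2.resize(im,None,fx=4,fy=4,interpolation=cv2.INTER_CUBIC))
E
```

```text
[0.44511935 0.34425    0.07975334] 0.5298030294812347 [-0.7196383  -0.4321256  -0.81778151]
```

View pics/w8.png

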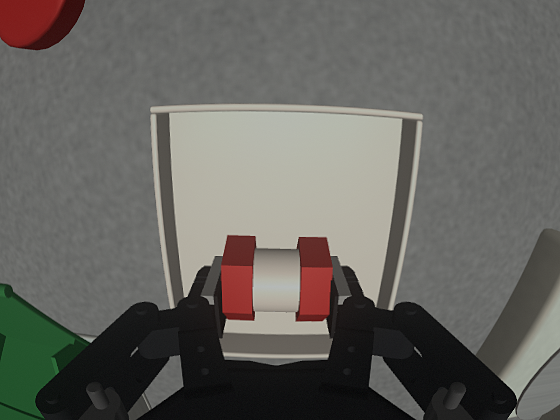

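View pics/s8z.png

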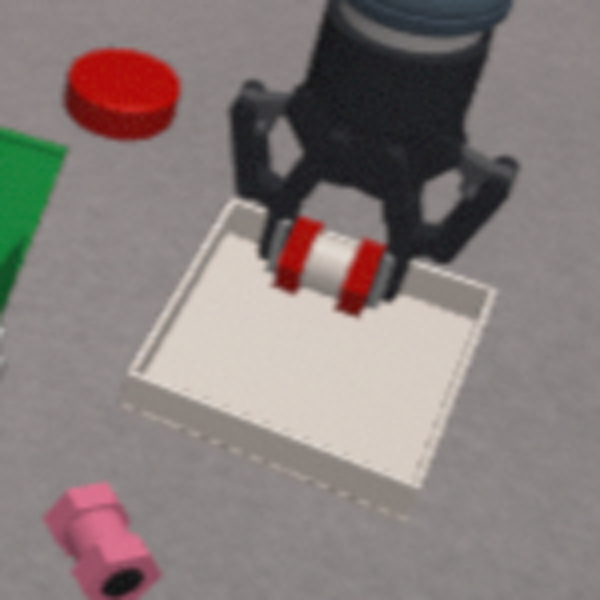

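The coupling hangs over the tray, with wrist-view tray walls at columns 152–422 and the coupling at 222–332. I lower it gently.

Call:
{"name": "apply_moves", "arguments": {
  "increments": [
    {"x": 0,"y": 1.2,"z": 0,"ax": 0,"ay": 0,"az": 0,"grip": 1},
    {"x": 0,"y": 2.4,"z": 0,"ax": 0,"ay": 0,"az": 0,"grip": 1},
    {"x": 0,"y": 3.2,"z": 0,"ax": 0,"ay": 0,"az": 0,"grip": 1},
    {"x": 0,"y": 3.6,"z": 0,"ax": 0,"ay": 0,"az": 0,"grip": 1},
    {"x": 0,"y": 3.6,"z": 0,"ax": 0,"ay": 0,"az": 0,"grip": 1}
  ]
}}

```text
time_s: 12.12
eef_pos: [0.4469, 0.3451, 0.0461]
eef_rot: [0.517, -0.517, -0.483, 0.483]
wrist_force: [0.4, -0.6, -1.0]
opening: 0.532
```

Call:
{"name": "apply_moves", "arguments": {
  "increments": [
    {"x": 0,"y": 0.2,"z": 0,"ax": 0,"ay": 0,"az": 0,"grip": 1},
    {"x": 0,"y": 0.3,"z": 0,"ax": 0,"ay": 0,"az": 0,"grip": 1},
    {"x": 0,"y": 0.3,"z": 0,"ax": 0,"ay": 0,"az": 0,"grip": 1}
  ]
}}

```text
time_s: 12.5
eef_pos: [0.4469, 0.3452, 0.0431]
eef_rot: [0.517, -0.517, -0.483, 0.483]
wrist_force: [-0.5, -0.2, -0.6]
opening: 0.524
```

Call:
{"name": "apply_moves", "arguments": {
  "increments": [
    {"x": 0,"y": 0.1,"z": 0,"ax": 0,"ay": 0,"az": 0,"grip": 1},
    {"x": 0,"y": 0.2,"z": 0,"ax": 0,"ay": 0,"az": 0,"grip": 1},
    {"x": 0,"y": 0.2,"z": 0,"ax": 0,"ay": 0,"az": 0,"grip": 1}
  ]
}}

```text
time_s: 12.88
eef_pos: [0.4468, 0.3451, 0.041]
eef_rot: [0.517, -0.517, -0.482, 0.483]
wrist_force: [-0.7, 0.5, -1.3]
opening: 0.53
```

Call:
{"name": "apply_moves", "arguments": {
  "increments": [
    {"x": 0,"y": 0.1,"z": 0,"ax": 0,"ay": 0,"az": 0,"grip": 1},
    {"x": 0,"y": 0.2,"z": 0,"ax": 0,"ay": 0,"az": 0,"grip": 1},
    {"x": 0,"y": 0.2,"z": 0,"ax": 0,"ay": 0,"az": 0,"grip": 1}
  ]
}}

```text
time_s: 13.25
eef_pos: [0.4467, 0.3451, 0.0389]
eef_rot: [0.517, -0.517, -0.482, 0.483]
wrist_force: [-0.6, -0.6, -0.4]
opening: 0.53
```

Call:
{"name": "apply_moves", "arguments": {
  "increments": [
    {"x": 0,"y": 0.1,"z": 0,"ax": 0,"ay": 0,"az": 0,"grip": 1},
    {"x": 0,"y": 0.2,"z": 0,"ax": 0,"ay": 0,"az": 0,"grip": 1},
    {"x": 0,"y": 0.2,"z": 0,"ax": 0,"ay": 0,"az": 0,"grip": 1}
  ]
}}

```text
time_s: 13.62
eef_pos: [0.4468, 0.3451, 0.037]
eef_rot: [0.517, -0.517, -0.482, 0.483]
wrist_force: [-0.4, -0.5, 0.2]
opening: 0.526
```

Call:
{"name": "apply_moves", "arguments": {
  "increments": [
    {"x": 0,"y": 0.1,"z": 0,"ax": 0,"ay": 0,"az": 0,"grip": 1},
    {"x": 0,"y": 0.2,"z": 0,"ax": 0,"ay": 0,"az": 0,"grip": 1},
    {"x": 0,"y": 0.2,"z": 0,"ax": 0,"ay": 0,"az": 0,"grip": 1}
  ]
}}

```text
time_s: 14.0
eef_pos: [0.447, 0.3452, 0.0366]
eef_rot: [0.517, -0.517, -0.482, 0.483]
wrist_force: [-6.4, -3.7, 15.7]
opening: 0.528
```

The coupling met the tray floor at TCP z≈0.037. I ease off 1 mm and open slowly.

Call:
{"name": "apply_moves", "arguments": {
  "increments": [
    {"x": 0,"y": -0.05,"z": 0,"ax": 0,"ay": 0,"az": 0,"grip": 0.47},
    {"x": 0,"y": -0.05,"z": 0,"ax": 0,"ay": 0,"az": 0,"grip": 0.42},
    {"x": 0,"y": -0.05,"z": 0,"ax": 0,"ay": 0,"az": 0,"grip": 0.35},
    {"x": 0,"y": -0.05,"z": 0,"ax": 0,"ay": 0,"az": 0,"grip": 0.25},
    {"x": 0,"y": -0.05,"z": 0,"ax": 0,"ay": 0,"az": 0,"grip": 0.2},
    {"x": 0,"y": -1,"z": 0,"ax": 0,"ay": 0,"az": 0,"grip": 0.2},
    {"x": 0,"y": -4,"z": 0,"ax": 0,"ay": 0,"az": 0,"grip": 0.2},
    {"x": 0,"y": -9,"z": 0,"ax": 0,"ay": 0,"az": 0,"grip": 0.2},
    {"x": 0,"y": -14,"z": 0,"ax": 0,"ay": 0,"az": 0,"grip": 0.2},
    {"x": 0,"y": -18,"z": 0,"ax": 0,"ay": 0,"az": 0,"grip": 0.2},
    {"x": 0,"y": -18,"z": 0,"ax": 0,"ay": 0,"az": 0,"grip": 0.2}
  ]
}}

```text
time_s: 15.38
eef_pos: [0.4493, 0.3464, 0.2217]
eef_rot: [-0.516, 0.517, 0.485, -0.48]
wrist_force: [0.4, -0.0, -0.2]
opening: 0.799
```

```bash
python3 - <<'E'
from h import *
save('wrist','w9.png');save('scene','s9.png')
print([(atz('scene',d['xy'],.022),d['p']) for d in pinpoint('scene','coupling')])
vision.camera('wrist');print([(atz('wrist',d['xy'],.022),d['p']) for d in pinpoint('wrist','coupling')],[(atz('wrist',d['xy'],0),d['p']) for d in pinpoint('wrist','tray')])
print(ctrl.get_obs()['time_s'])
E
```

```text
[(array([0.64822301, 0.28273094, 0.022     ]), 0.94), (array([0.73148143, 0.30834173, 0.022     ]), 0.65), (array([0.45925345, 0.34410039, 0.022     ]), 0.58)]
[(array([0.45065211, 0.34163498, 0.022     ]), 0.93), (array([0.63347849, 0.28362105, 0.022     ]), 0.72)] []
15.675
```

View pics/w9.png

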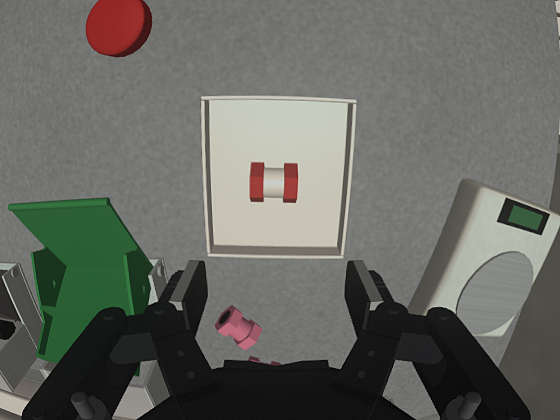

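View pics/s9.png

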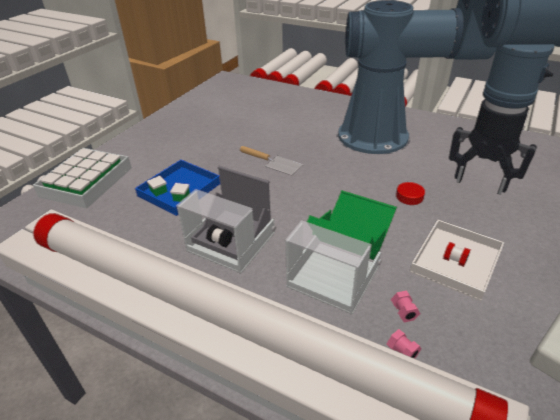

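The coupling lies near the middle of the tray (wrist (274,182)), the tray is flat, the bin is still tipped open, and the gripper is clear.

```bash
python3 -c "
from h import *
print(ticket.hand_in())"
```

```text
the job is handed in; nothing more can be done
None
```

I tipped the green bin forward to its stop, and it stayed open after I let go. I then lifted the red coupling out by its flat ends, set it down in the white tray and handed the job in at about 15.7 s.

- **Bin:** at the stop the force on the fingers rose to about 9 N, and the bin still showed fully tipped in the last pictures. I had no direct reading of the joint angle. I judged it from the edge's position in the pictures and from the force.
- **Coupling:** the wrist camera puts it at about (0.451, 0.342), against a tray centre of about (0.447, 0.345). The scene camera disagrees by about 9 mm in x, giving 0.459. Both are well inside the limits.
- **Setting down:** pressing it onto the tray floor peaked at about 16 N before I eased off. I opened the fingers slowly, and the last pictures show the tray flat and the gripper clear of everything.
- **What failed:** my first move call was rejected as invalid input and moved nothing. In the last wrist picture the network did not report the tray, though it is plain to see there.

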